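# Load and close a hinged-leaf drill jig by pushing

### The arm

A 6-joint arm with a two-finger parallel gripper is mounted at the origin on a cart in front of the work surface, level with it; the furniture and walls round the work are solid. World frame = base frame: x ahead of the robot, y to its left, z up, the work surface at z = 0. Lengths are in m, angles in rad, forces in N, time in s.
With the tool pointing down it reaches from about 0.275 to 0.975 m from the base axis. Payload 8.4 kg.
Tool frame: the origin (TCP) lies on the centre line of the jaws, within the pads' length; the fingertips stand 19 mm ahead of it and the grasp point (between the pads) is the TCP; z points along the fingers, y is the line along which they close (so a half turn about z gives the same grasp; the last joint's range is limited). The gripper opens to 92 mm and grips with 3 to 60 N. Pads are 20 mm wide; open, the fingers measure 128 mm over their backs; the gripper's body (75 mm by 189 mm) begins 69 mm behind the grasp point.
Start: joints at [-0.002, 0.353, 1.633, -0, 1.155, -0.002], TCP at [0.625, -0, 0.234] pointing down, gripper open.
Joint ranges: [-2.63, 2.63], [-0.92, 2.1], [0.06, 2.66], [-1.3, 4.44], [0, 2.69], [-3.02, 3.02]. Speed limits (rad/s): [2.22, 2.22, 2.79, 3.14, 3.14, 3.14].

### API

Orientations are given as a rotation vector (axis times angle).
In Python, from workcell import ctrl, vision, ticket gives the robot as it stands (ctrl), with the cameras (vision) and the job (ticket).
- The arm moves only by the shell command python3 shift.py 'ROWS'. ROWS is one flat JSON list of numbers that holds 1 to 5 rows one after another, with no inner brackets; each row has 7 numbers: the finger opening in m, then dx, dy, dz in shares of 1 m (1.0 is 1 m), then a rotation vector rx, ry, rz in fractions of the full range, 1 being 180 degrees; each row is the pose to reach, as a shift and turn from the pose commanded when the command began, along the tool's axes at that moment; what a row does not reach only later rows make up. A row lasts 1/10 s, in which the tool goes at most 0.05 m and 0.15 rad, less where a joint would pass 70% of its speed; a pose out of reach is approached as far as the arm can. The fingers move at their own pace and stop on an object; the grip force is fixed at half the most. Time passes only in rows, so rows that do not move let the fingers close. It prints the time, the measured TCP pose, the force, the opening and the grip force at its end. Shift and turn numbers lie between -1 and 1, and a call with a number outside is refused. Input that does not fit is refused with a message, and nothing moves.
- ctrl.observe(): the state, without advancing time (a new reading comes with each control period).
- vision.read_camera(name): name is "scene" or "side" or "wrist"; returns a dict with "frame" (384x512x3 uint8, red, green, blue), "camera_matrix" (3x3 intrinsics, pixels), "R" (3x3) and "t" (3): a world point X has camera coordinates R X + t; the wrist camera has in their place "mount" (4x4, takes a point from camera to tool coordinates, whose origin is the TCP and whose axes are the flange's). Camera axes: x right, y down, z forward; pixel columns grow to the right and rows downward; lengths in m; the calibration is good to about 2 mm. A picture is of the moment at which its call begins: read the wrist's pose just before it. There is no depth.
- ticket.finish_job(): hands the job in; it is judged then, once.
The state is a dict: "time": time; "q": joint angles; "qd": joint speeds; "effort": joint torques, N m; "position": TCP position; "orientation": TCP orientation; "ft_force": force on the tool from outside, world axes, zero at the start; "moment": the same for the moment, N m; "grip_width": finger opening in m; "finger_force": force on a finger pad.
Only numpy, scipy, OpenCV 4.12 (cv2) and the standard library are available. Lean on these libraries where they do the work, as an engineer would, in place of code of your own. Each camera call takes 0.05 s, during which the arm holds its last target. There are 200 camera calls.

### The job

Get the sleeve ready for drilling in the hinged-leaf drill jig: push the sleeve along the vee until its end is fully home against the end stop, then tip the standing leaf over and down until it lies fully flat over the sleeve, then stand the leaning swing bolt upright into the slot in the leaf's nose. Do it all by pushing with the fingertips: do not lift the sleeve out of its vee, and leave the stud, the feeler gauge and the deburring tool where they are.

Things in the scene. Friction and masses are not known exactly. Their poses are not given: they have to be found in the camera images.
- jig: Bare steel drill jig, screwed to the bench, does not move. Origin on the bench top, below the middle of the homed sleeve; its x runs along the vee to the end stop (roughly away from the robot), y to the hinge side (roughly left), z up. All jig numbers are mm in this frame. Base plate x -107 to 53, y -86 to 86, 16 thick. Vee block x -97 to 25, y -27 to 27, upper edges at z 44
- stop (a point): middle of the end stop's flat face, which closes the far end of the vee: jig x 25, z 50; the stop is 44 wide and its top at z 62
- sleeve_mid (a point): middle of the roller sleeve: a loose steel tube, 31 mm diameter (33 to the touch), 51 long, 0.16 kg, lying in the vee, axis along the jig's x at z 50. It starts 30 to 60 mm short of home (near end at jig x -85 to -55); home is jig x 0, its far end touching the stop. The vee is oiled: it slides with under 1 N
- leaf (a joint): angle of the hinged leaf, rad: 0 = shut, flat over the vee; starts standing open at 1.75 to 1.95, leaning back from the vee to jig +y (1.57 = upright, 2.0 = limit). The hinge is stiff: the leaf stays where it is left and must be pushed all the way down; 1 to 6 N near the nose move it. It is tipped by pushing its outer face (the side away from the vee), which is its upper face when shut
- leaf_hinge (a point): middle of the hinge axis, jig (0, 65, 75), axis along x, in two lugs. Leaf: steel plate 12 thick, 74 wide (x -40 to 34), 136 long from this axis to its nose; the axis lies in mid-thickness. Shut it spans y 65 to -71, z 69 to 81. A drill bush 26 across stands 6 proud of the outer face 65 from the axis
- leaf_nose (a point): point on the leaf's outer face at jig x 0, 100 mm from the hinge axis, between drill bush and slot. From 103 mm out the nose is two 16 mm wide prongs with an open 9 mm slot between; push on a prong while the leaf stands, so the gripper clears it. A keeper lug on the leaf drops behind the near end of the homed sleeve with 3 mm to spare; if the sleeve is not home it blocks the lug and the leaf
- swing_bolt (a joint): lean of the swing bolt, rad: 0 = upright in the slot (end of travel), grows as it leans outwards to jig -y, away from the leaf; starts at 0.6 to 0.95. It stays where it is left; 2 to 3 N at the knob move it. Its pivot is at jig y -56, z 28, axis along x. The leaf cannot come down while the bolt stands upright
- knob (a point): middle of the round knurled knob on the end of the 6 mm swing bolt, 68.5 mm from the pivot; knob 26 mm diameter, 26 tall. Upright, its underside is 2.5 mm above the shut leaf
- stud: grey threaded stud standing on end, 25 mm diameter, 76 tall, loose, beyond the far right corner of the jig; origin under its middle; leave it alone
- feeler: folded feeler gauge lying flat, 17 x 92 x 10 mm, long along its own y, loose, beyond the far end of the jig; origin under its middle; leave it alone
- deburrer: deburring tool with a red and grey grip, lying loose to the right of the jig, 18 mm thick, 132 long along its own y; origin under its middle; leave it alone

How it is judged:
By the outcome, as a careful person would: the job done as asked, in the order asked, and still so for the second after the job is handed in, with the robot touching nothing.
It also fails if it takes over 58 s, if anything falls off the work surface, if the arm or the gripper's body presses on something with over 40 N, if the wrist force passes 120 N, or if a joint passes its speed limit or range.

## Working session

There is one attempt and no reset: what is moved stays moved. The work goes in short steps, Python scripts to look and compute and a shell command to move; the robot and the scene stay as the last step left them, time stands still between calls to the robot, and variables do not carry over. Pictures are saved under pics/ and viewed, at most 10 in all, crops included, and the job is handed in when it is done.

```bash
ls; mkdir -p pics; cat > h.py <<'E'
import numpy as np, cv2
from workcell import ctrl, vision, ticket
from scipy.spatial.transform import Rotation as Ro
def cam(n):
    s=ctrl.observe(); c=vision.read_camera(n); K=np.array(c["camera_matrix"])
    if n=="wrist":
        M=np.array(c["mount"]); T=np.eye(4); T[:3,:3]=Ro.from_rotvec(s["orientation"]).as_matrix(); T[:3,3]=s["position"]
        W=np.linalg.inv(T@M); R,t=W[:3,:3],W[:3,3]
    else: R,t=np.array(c["R"]),np.array(c["t"])
    return c["frame"],K,R,t
def save(n,f):
    fr,K,R,t=cam(n); cv2.imwrite(f"pics/{f}.png",cv2.cvtColor(fr,cv2.COLOR_RGB2BGR)); np.savez(f"pics/{f}.npz",K=K,R=R,t=t); return fr,K,R,t
def load(f):
    d=np.load(f"pics/{f}.npz"); return d["K"],d["R"],d["t"]
def ray(f,uv):
    K,R,t=load(f); d=R.T@np.linalg.solve(K,[*uv,1]); return -R.T@t,d/np.linalg.norm(d)
def plane(f,uv,z):
    o,d=ray(f,uv); return o+d*(z-o[2])/d[2]
def tri(*obs):
    A=0;b=0
    for f,uv in obs:
        o,d=ray(f,uv); P=np.eye(3)-np.outer(d,d); A=A+P; b=b+P@o
    x=np.linalg.solve(A,b); e=[np.linalg.norm((np.eye(3)-np.outer(d,d))@(x-o)) for o,d in (ray(*q) for q in obs)]
    return x,np.round(np.array(e)*1e3,1)
def proj(f,X):
    K,R,t=load(f); p=K@(R@np.array(X)+t); return p[:2]/p[2]
E
python3 -c "
from h import *
a=save('scene','s0')[0];b=save('side','d0')[0];save('wrist','w0')
for f in('s0','d0','w0'):
  print(f,ray(f,(256,192)))
print(ctrl.observe())"
```

```text
pics
shift.py
workcell.py
s0 (array([ 0.16763285, -0.66916388,  0.49226997]), array([ 0.52705183,  0.7163087 , -0.45729444]))
d0 (array([ 1.17988789, -0.4499305 ,  0.84378002]), array([-0.56745682,  0.37627151, -0.73240187]))
w0 (array([0.62514125, 0.07019922, 0.38331693]), array([ 0.0116905 , -0.25783848, -0.96611731]))
{'time': 0.15, 'q': array([-2.39106241e-03,  3.53520070e-01,  1.63392040e+00, -5.49992303e-05,
        1.15521207e+00, -2.37306762e-03]), 'qd': array([ 4.60347825e-05, -2.21963514e-03, -7.66183696e-04,  1.29210508e-03,
       -4.88731643e-04,  2.07031307e-04]), 'effort': array([-8.47799656e-04, -5.94210899e+01, -3.34467816e+01,  6.96930941e-02,
        2.04021111e-02, -8.35750166e-05]), 'position': array([ 6.24657638e-01, -1.07220578e-05,  2.33035132e-01]), 'orientation': array([-2.22093048e+00, -2.22093989e+00,  1.23015848e-03]), 'ft_force': array([ 0.36193393, -0.27670728,  0.58534711]), 'moment': array([0.03371117, 0.01332133, 0.02160555]), 'finger_force': 0.0, 'grip_width': 0.09211193631955074}
```

View pics/s0.png

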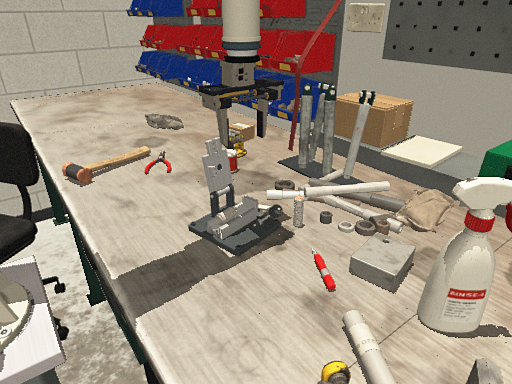

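View pics/d0.png

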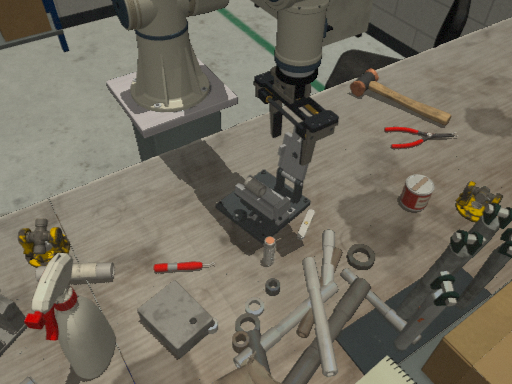

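View pics/w0.png

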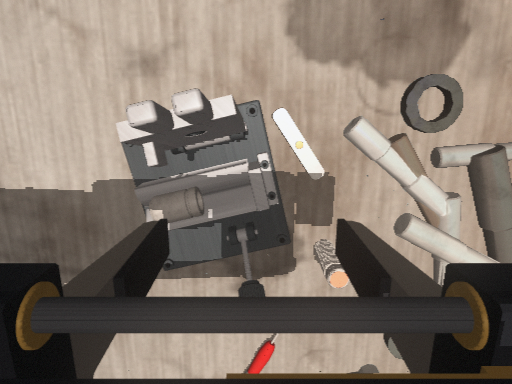

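The scene view shows the jig near (237,225) with the leaf standing. In the wrist view, the base plate's corners are around (258,101), (292,241) and (165,268), the sleeve is at (175,205) and the knob at (250,290). The side view shows the stud at (268,250). I'll zoom in for exact pixels.

```bash
python3 -c "
import cv2,numpy as np
w=cv2.imread('pics/w0.png');s=cv2.imread('pics/s0.png');d=cv2.imread('pics/d0.png')
cv2.imwrite('pics/c1.png',cv2.resize(w[90:290,80:340],None,fx=3,fy=3,interpolation=cv2.INTER_CUBIC))
a=cv2.resize(s[130:260,180:310],None,fx=3,fy=3.,interpolation=cv2.INTER_CUBIC);b=cv2.resize(d[120:250,205:335],None,fx=3,fy=3,interpolation=cv2.INTER_CUBIC)
cv2.imwrite('pics/c2.png',np.hstack([a,b]))"
```

```text
(no output)
```

View pics/c1.png

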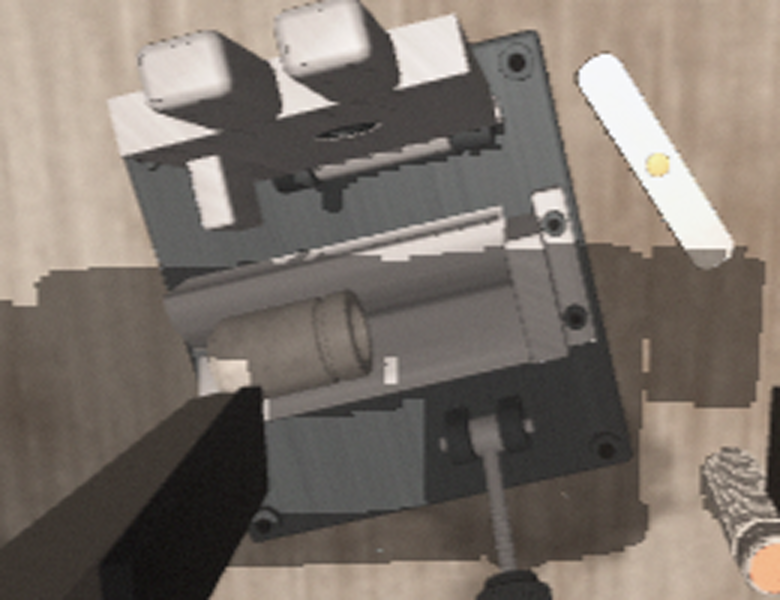

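View pics/c2.png

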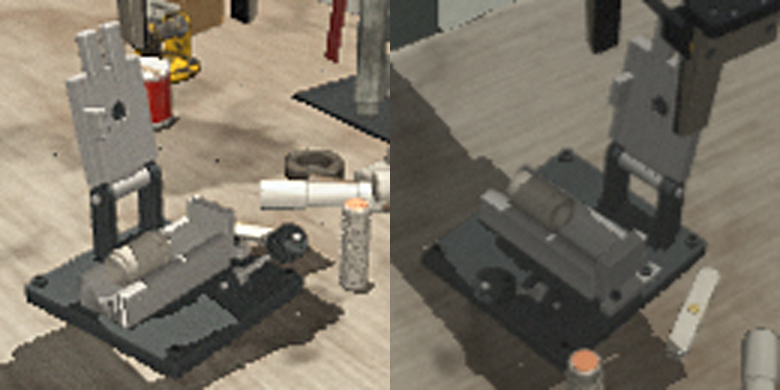

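c1 shows the base-top corners at (259.3,100), (290.3,242.7) and (165,270). It also has the sleeve's far end at (196,200.5) and the standing leaf's prong ends at (142,111) and (187,102). c2 shows the knob at (276,211) in the scene view and (239.3,214.7) in the side view.

```bash
cat > m.py <<'E'
from h import *
w=lambda u,v:(80+u/3,90+v/3); s=lambda u,v:(180+u/3,130+v/3); d=lambda u,v:(205+(u-390)/3,120+v/3)
P=[plane('w0',w(538,30),.016),plane('w0',w(631,458),.016),plane('w0',w(255,540),.016)]
print('corners w',np.round(P,4), [np.linalg.norm(P[0]-P[1]),np.linalg.norm(P[1]-P[2])])
# near corners in scene, side
print('fl',tri(('w0',w(538,30)),('d0',d(707,240))),'fr',tri(('w0',w(631,458)),('s0',s(302,280))),'nr',tri(('w0',w(255,540)),('s0',s(172,368))))
J=np.array([[53,86],[53,-86],[-107,-86]])/1e3; Q=np.array(P)[:,:2]
a=J-J.mean(0); b=Q-Q.mean(0)
yaw=np.arctan2((a[:,0]*b[:,1]-a[:,1]*b[:,0]).sum(),(a*b).sum())
Rz=np.array([[np.cos(yaw),-np.sin(yaw)],[np.sin(yaw),np.cos(yaw)]]); o=Q.mean(0)-Rz@J.mean(0)
print('yaw',yaw,'origin',o,'res mm',np.round((Q-(J@Rz.T+o))*1e3,1))
np.savez('jig.npz',R=Rz,o=o,yaw=yaw)
def toj(X): return np.round(np.r_[Rz.T@(X[:2]-o),X[2]]*1e3,1)
k,e=tri(('s0',s(288,243)),('d0',d(493,284))); print('knob',k,e,toj(k))
for n,p,q in [('slv far end',w(348,333),s(160,243))]:
    print(n,toj(plane('w0',p,.05)))
    x,e=tri(('w0',p),('d0',d(560,214)),);print(toj(x),e)
for n,z in (('noseA',w(185,62)),('noseB',w(322,32))): print(n,[toj(plane('w0',z,h)) for h in(.2,.21)])
print('nose prong tip near scene',toj(tri(('s0',s(86,32)),('w0',w(185,65)))[0]),tri(('s0',s(86,32)),('w0',w(185,65)))[1])
print('stud',toj(plane('d0',d(585,360),.076)))
E
python3 m.py
```

```text
corners w [[ 0.6327  0.0737  0.016 ]
 [ 0.6707 -0.0902  0.016 ]
 [ 0.5192 -0.1263  0.016 ]] [np.float64(0.16826895222013344), np.float64(0.15576255919293183)]
fl (array([0.63260357, 0.07359769, 0.01609454]), array([0.2, 0.2])) fr (array([ 0.67029476, -0.09157932,  0.01125487]), array([1.1, 1.1])) nr (array([ 0.51607543, -0.12774619,  0.01120537]), array([2., 2.]))
yaw 0.23164633136169985 origin [ 0.6012772  -0.01959617] res mm [[-0.4 -2.5]
 [-1.9  0.9]
 [ 2.3  1.6]]
knob [ 0.62449582 -0.1246743   0.07849613] [0.4 0.4] [  -1.5 -107.6   78.5]
slv far end [-35.9  -0.7  50. ]
[-35.4  -0.9  47.3] [1.2 1.2]
noseA [array([-14.8,  91.8, 200. ]), array([-11.6,  91.3, 210. ])]
noseB [array([ 10.5,  91.2, 200. ]), array([ 12.3,  90.7, 210. ])]
nose prong tip near scene [-13.1  91.3 206.6] [0.4 0.4]
stud [  91.9 -109.8   76. ]
```

```bash
cat > g.py <<'E'
import sys
from h import *
j=np.load('jig.npz'); Rz,o=j['R'],j['o']
def cur(s=None):
    s=s or ctrl.observe(); p=np.array(s['position']); return np.r_[Rz.T@(p[:2]-o),p[2]-.019]*1e3
if __name__=='__main__':
    s=ctrl.observe(); Rt=Ro.from_rotvec(s['orientation']).as_matrix(); f=s['ft_force']
    print('jig tip',np.round(cur(s),1),'F jig',np.round(np.r_[Rz.T@f[:2],f[2]],1),'t',s['time'])
    a=list(map(float,sys.argv[1:]))
    for i in range(0,len(a),3):
        x=np.array(a[i:i+3])/1e3; X=np.r_[Rz@x[:2]+o,x[2]+.019]
        print(a[i:i+3],np.round(Rt.T@(X-s['position']),4))
    W=np.eye(3); W[:2,:2]=Rz; tgt=W@np.array([[0,1,0],[1,0,0],[0,0,-1.]])
    print('rot to align',np.round(Ro.from_matrix(Rt.T@tgt).as_rotvec(),4))
E
python3 g.py -122 0 150 -122 0 48; python3 -c "
from h import *
import g
for z in(.009,):
  p=plane('w0',(265,350),z);print('deburrer',g.Rz.T@(p[:2]-g.o))"
```

```text
jig tip [ 27.3  13.7 214. ] F jig [ 0.3 -0.4  0.6] t 0.15
[-122.0, 0.0, 150.0] [-0.0476 -0.1421  0.0642]
[-122.0, 0.0, 48.0] [-0.0476 -0.1419  0.1662]
rot to align [-1.100e-03 -1.000e-04 -2.316e-01]
deburrer [-0.01207571 -0.23077568]
```

The rows are not in the units I measure in: turns go in shares of 180 degrees. I convert before sending: -0.232 rad / 3.1416 = -0.0738.

```bash
python3 shift.py '[0,-0.03,-0.048,0,0,0,-0.0382,0,-0.048,-0.095,0.03,0,0,-0.0738,0,-0.0476,-0.142,0.064,0,0,-0.0738,0,-0.0476,-0.142,0.11,0,0,-0.0738,0,-0.0476,-0.142,0.13,0,0,-0.0738]'; python3 g.py -122 0 48; python3 -c "
from h import *
save('side','d1');save('scene','s1');import numpy as np
a=cv2.imread('pics/s1.png')[100:260,150:310];b=cv2.imread('pics/d1.png')[80:240,190:350]
cv2.imwrite('pics/c3.png',cv2.resize(np.hstack([a,b]),None,fx=2.5,fy=2.5))"
```

```text
time: 0.65
position: [0.4795, -0.0477, 0.1017]
orientation: [-1.949, -2.461, 0.002]
ft_force: [0.5, 0.6, -0.1]
grip_width: 0.0537
finger_force: 0.0
jig tip [-125.     0.6   82.7] F jig [ 0.6  0.4 -0.1] t 0.65
[-122.0, 0.0, 48.0] [-0.0006  0.003   0.0346]
rot to align [-0.0024 -0.0008 -0.0003]
```

View pics/c3.png

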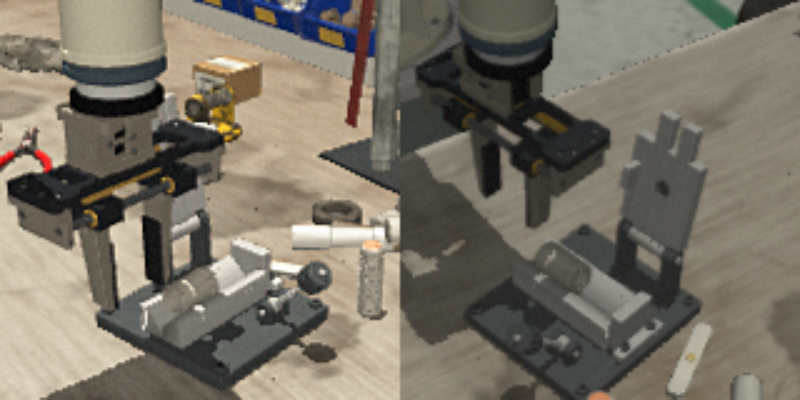

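The image shows the fingers still closing above the near end of the vee. The sleeve is near (195,290) in the left half and (562,268) in the right, and the leaf stands clear. I'll close the fingers, lower and push.

```bash
python3 shift.py '[0,0,0,0,0,0,0,0,0,0,0,0,0,0,0,0,0,0.01,0,0,0,0,0,0.001,0.025,0,0,0,0,0,0.003,0.034,0,0,0]'; python3 g.py -112 0 48 -47 0 48; python3 shift.py '[0,0,0,0,0,0,0,0,0,0.005,0,0,0,0,0,0,0.01,0,0,0,0,0,0,0.02,0,0,0,0]' ; python3 g.py -47 0 48
```

```text
time: 1.25
position: [0.4863, -0.0468, 0.0693]
orientation: [1.949, 2.463, 0.001]
ft_force: [1.0, -0.7, -0.0]
grip_width: 0.0061
finger_force: 0.0
jig tip [-1.181e+02 -1.000e-01  5.030e+01] F jig [ 0.8 -0.9 -0. ] t 1.25
[-112.0, 0.0, 48.0] [0.0001 0.0061 0.0023]
[-47.0, 0.0, 48.0] [0.0001 0.0711 0.0023]
rot to align [0.0007 0.0002 0.0005]
time: 1.65
position: [0.506, -0.0422, 0.0701]
orientation: [1.949, 2.463, 0.0]
ft_force: [0.5, -1.0, 0.5]
grip_width: 0.0005
finger_force: 0.0
jig tip [-97.9  -0.2  51.1] F jig [ 0.2 -1.1  0.5] t 1.65
[-47.0, 0.0, 48.0] [0.0002 0.0509 0.0031]
rot to align [0.0005 0.0002 0.0002]
```

```bash
python3 shift.py '[0,0,0.01,0.003,0,0,0,0,0,0.02,0.003,0,0,0,0,0,0.03,0.003,0,0,0,0,0,0.038,0.003,0,0,0,0,0,0.044,0.003,0,0,0]'; python3 g.py -44 0 48;  python3 -c "
from h import *
save('wrist','w2');save('side','d2')
a=cv2.imread('pics/w2.png');b=cv2.imread('pics/d2.png')[120:270,200:350]
cv2.imwrite('pics/c4.png',np.hstack([cv2.resize(a,(500,375)),cv2.resize(b,(300,375)[::1])]))"
```

```text
time: 2.15
position: [0.5491, -0.032, 0.0665]
orientation: [1.949, 2.464, 0.0]
ft_force: [-1.4, -0.3, 0.5]
grip_width: 0.0001
finger_force: 0.5
jig tip [-53.7  -0.1  47.5] F jig [-1.4 -0.   0.5] t 2.15
[-44.0, 0.0, 48.0] [ 0.0001  0.0097 -0.0005]
rot to align [0.0001 0.     0.0006]
```

View pics/c4.png

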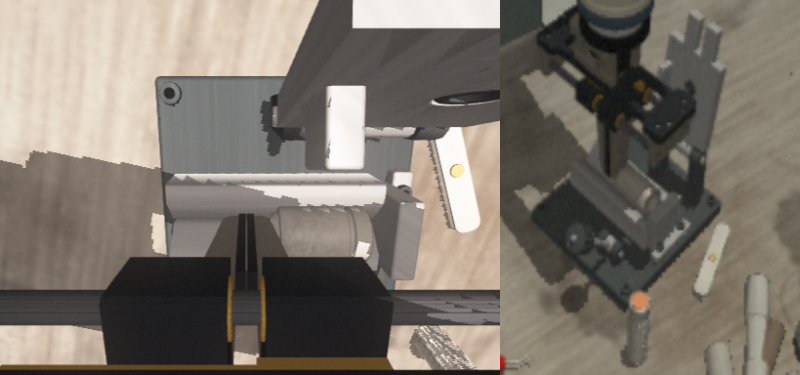

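The wrist view shows the fingertips at (255,235) behind the sleeve, whose far end at (370,235) is just short of the stop at (400,235). I'll go on until the force rises.

```bash
python3 shift.py '[0,0,0.003,0,0,0,0,0,0,0.006,0,0,0,0,0,0,0.008,0,0,0,0]'; python3 g.py; python3 shift.py '[0,0,0.002,0,0,0,0,0,0,0.003,0,0,0,0]'; python3 g.py
```

```text
time: 2.55
position: [0.556, -0.0304, 0.0666]
orientation: [-1.949, -2.463, 0.0]
ft_force: [-0.5, 0.2, 0.2]
grip_width: 0.0001
finger_force: 0.3
jig tip [-46.5  -0.1  47.6] F jig [-0.5  0.3  0.2] t 2.55
rot to align [-0.0002 -0.      0.0002]
time: 2.75
position: [0.559, -0.0296, 0.0666]
orientation: [1.949, 2.464, 0.0]
ft_force: [0.0, -0.5, -0.1]
grip_width: 0.0003
finger_force: 0.4
jig tip [-43.4  -0.1  47.6] F jig [-0.1 -0.5 -0.1] t 2.75
rot to align [ 0.     -0.      0.0004]
```

```bash
for i in 1 ; do python3 shift.py '[0,0,0.001,0,0,0,0,0,0,0.002,0,0,0,0]'; python3 g.py; python3 shift.py '[0,0,0.001,0,0,0,0,0,0,0.002,0,0,0,0]'; python3 g.py; done
```

```text
time: 2.95
position: [0.5608, -0.0292, 0.0666]
orientation: [-1.949, -2.464, 0.0]
ft_force: [-1.0, 0.3, 0.4]
grip_width: 0.0002
finger_force: 0.4
jig tip [-41.6  -0.1  47.6] F jig [-0.9  0.5  0.4] t 2.95
rot to align [-0.0001 -0.      0.0004]
time: 3.15
position: [0.5616, -0.029, 0.0664]
orientation: [-1.948, -2.462, 0.003]
ft_force: [-9.0, -2.7, 5.5]
grip_width: 0.0004
finger_force: 4.2
jig tip [-40.7  -0.   47.4] F jig [-9.4 -0.5  5.5] t 3.15
rot to align [-0.0025 -0.0003  0.0005]
```

Contact with the stop: 9.4 N at tip x -40.7. I'll back off, rise and go behind the leaf.

```bash
python3 shift.py '[0,0,-0.01,0,0,0,0,0,0,-0.012,-0.04,0,0,0,0,0,-0.012,-0.09,0,0,0,0,0,-0.012,-0.14,0,0,0,0,0,-0.012,-0.19,0,0,0]'; python3 -c "
from h import *
save('side','d3');save('scene','s3');save('wrist','w3')
a=cv2.imread('pics/s3.png')[100:260,150:310];b=cv2.imread('pics/d3.png')[80:240,190:350];c=cv2.imread('pics/w3.png')
f=lambda i:cv2.resize(i,(400,300) if i.shape[1]>200 else (400,400))
cv2.imwrite('pics/c5.png',cv2.resize(np.vstack([np.hstack([f(a),f(b)]),np.hstack([f(c),f(c)])])[:600],None,fx=1,fy=1))"; python3 g.py 0 0 235 0 128 235 0 128 190
```

```text
time: 3.65
position: [0.5507, -0.0315, 0.2586]
orientation: [1.949, 2.463, 0.001]
ft_force: [0.9, 0.1, 0.2]
grip_width: 0.0006
finger_force: 0.0
jig tip [-49.7  -0.7 241.3] F jig [-0.1  0.5 -1.2] t 3.8
[0.0, 0.0, 235.0] [0.0007 0.0496 0.0067]
[0.0, 128.0, 235.0] [0.1287 0.0497 0.0064]
[0.0, 128.0, 190.0] [0.1288 0.0493 0.0514]
rot to align [0.0077 0.0021 0.0002]
```

View pics/c5.png

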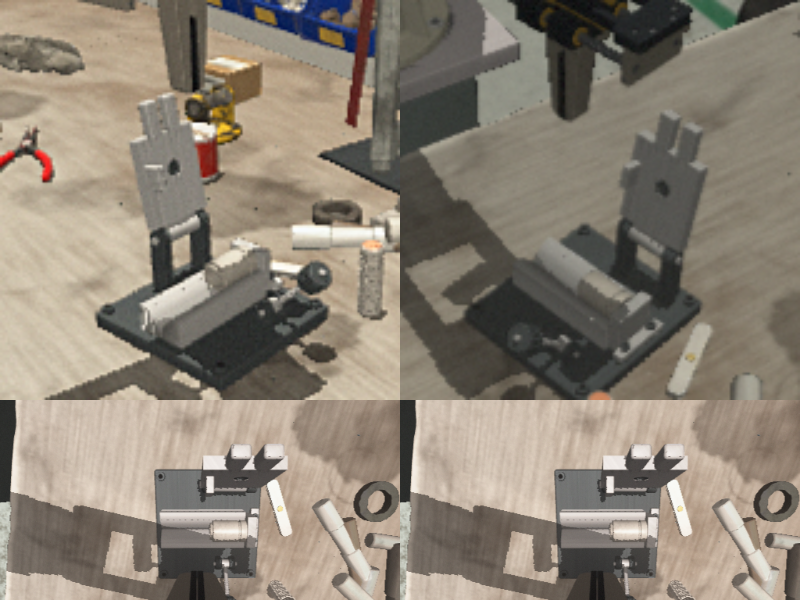

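The sleeve is home against the stop and seated: (235,268) in the scene view and (605,292) in the side view. The leaf is undisturbed. Now behind the leaf.

```bash
python3 shift.py '[0,0.04,0.02,0,0,0,0,0,0.085,0.04,0.005,0,0,0,0,0.129,0.0495,0.006,0,0,0,0,0.129,0.0495,0.04,0,0,0,0,0.129,0.0495,0.051,0,0,0]'; python3 g.py 0 102 190 0 82 192; python3 shift.py '[0,-0.01,0,0,0,0,0,0,-0.02,0,0,0,0,0]'; python3 g.py
```

```text
time: 4.3
position: [0.5671, 0.1062, 0.2015]
orientation: [-1.944, -2.463, 0.006]
ft_force: [-0.4, -0.5, 0.4]
grip_width: 0.0006
finger_force: 0.0
jig tip [ -4.4 130.3 182.5] F jig [-0.5 -0.4  0.4] t 4.3
[0.0, 102.0, 190.0] [-0.0283  0.0043 -0.0076]
[0.0, 82.0, 192.0] [-0.0483  0.0042 -0.0096]
rot to align [-0.0055 -0.0003  0.0027]
time: 4.5
position: [0.5742, 0.0845, 0.2054]
orientation: [-1.95, -2.463, 0.001]
ft_force: [1.0, -0.8, -0.5]
grip_width: 0.0002
finger_force: 0.0
jig tip [ -2.4 107.5 186.4] F jig [ 0.7 -1.  -0.5] t 4.5
rot to align [-0.0009  0.0002  0.    ]
```

```bash
python3 shift.py '[0,-0.01,0.002,-0.001,0,0,0,0,-0.02,0.002,-0.002,0,0,0,0,-0.03,0.002,-0.003,0,0,0,0,-0.045,0.002,-0.003,0,0,0,0,-0.06,0.002,-0.001,0,0,0]'; python3 g.py; 
```

```text
time: 5.0
position: [0.5904, 0.0268, 0.2069]
orientation: [1.949, 2.463, 0.001]
ft_force: [-0.6, 2.5, -0.8]
grip_width: 0.0005
finger_force: 1.4
jig tip [1.000e-01 4.760e+01 1.879e+02] F jig [-0.1  2.6 -0.8] t 5.0
rot to align [ 0.0008 -0.      0.0003]
```

```bash
python3 shift.py '[0,-0.01,0,0.001,0,0,0,0,-0.031,0,0.01,0,0,0,0,-0.042,0,0.017,0,0,0,0,-0.051,0,0.024,0,0,0]'; python3 g.py;  python3 shift.py '[0,-0.008,0,0.009,0,0,0,0,-0.016,0,0.018,0,0,0,0,-0.023,0,0.028,0,0,0,0,-0.029,0,0.038,0,0,0]'; python3 g.py
```

```text
time: 5.4
position: [0.6024, -0.0229, 0.1824]
orientation: [1.95, 2.462, 0.0]
ft_force: [-0.2, 0.5, 1.6]
grip_width: 0.0003
finger_force: 1.0
jig tip [  0.3  -3.5 163.4] F jig [-0.1  0.5  1.6] t 5.4
rot to align [ 0.0009  0.0007 -0.0003]
time: 5.8
position: [0.6086, -0.0502, 0.1437]
orientation: [1.949, 2.464, 0.0]
ft_force: [1.0, 1.7, 1.4]
grip_width: 0.0002
finger_force: 0.8
jig tip [ 1.000e-01 -3.140e+01  1.247e+02] F jig [1.4 1.5 1.4] t 5.8
rot to align [ 0.0002 -0.      0.0005]
```

```bash
python3 shift.py '[0,-0.005,0,0.01,0,0,0,0,-0.008,0,0.02,0,0,0,0,-0.01,0,0.03,0,0,0,0,-0.011,0,0.038,0,0,0]'; python3 g.py;  python3 shift.py '[0,0,0,0.003,0,0,0,0,0,0,0.005,0,0,0]'; python3 g.py
```

```text
time: 6.2
position: [0.6107, -0.0608, 0.1055]
orientation: [-1.949, -2.464, 0.001]
ft_force: [-0.4, -0.4, 1.2]
grip_width: 0.0006
finger_force: 0.7
jig tip [ -0.3 -42.3  86.5] F jig [-0.4 -0.3  1.2] t 6.2
rot to align [-0.0006  0.0002  0.0005]
time: 6.4
position: [0.6106, -0.0605, 0.1012]
orientation: [-1.949, -2.463, 0.001]
ft_force: [-0.6, -0.7, 1.5]
grip_width: 0.0003
finger_force: 0.6
jig tip [ -0.3 -41.9  82.2] F jig [-0.7 -0.5  1.5] t 6.4
rot to align [-0.0008 -0.0002  0.0005]
```

```bash
python3 shift.py '[0,0,0,0.001,0,0,0,0,0,0,0.002,0,0,0]'; python3 g.py;  python3 shift.py '[0,0,0,0.001,0,0,0,0,0,0,0.001,0,0,0]'; python3 g.py
```

```text
time: 6.6
position: [0.6108, -0.0604, 0.1002]
orientation: [-1.949, -2.464, 0.0]
ft_force: [-4.7, -0.5, 14.6]
grip_width: 0.0004
finger_force: 6.7
jig tip [ -0.1 -41.9  81.2] F jig [-4.7  0.6 14.6] t 6.6
rot to align [-0.0002 -0.0001  0.0005]
time: 6.8
position: [0.6108, -0.0604, 0.1002]
orientation: [1.949, 2.464, 0.0]
ft_force: [-5.4, 0.1, 13.1]
grip_width: 0.0005
finger_force: 7.0
jig tip [ -0.1 -41.9  81.2] F jig [-5.2  1.4 13.1] t 6.8
rot to align [ 0.0001 -0.      0.0005]
```

The leaf is hard against its rest at z 81.2. I'll rise, look, then go out beyond the knob.

```bash
python3 shift.py '[0,0,0,-0.03,0,0,0,0,0,0,-0.07,0,0,0,0,-0.04,0,-0.09,0,0,0,0,-0.08,0,-0.09,0,0,0,0,-0.113,0,-0.09,0,0,0]'; python3 -c "
from h import *
save('side','d4');save('scene','s4')
a=cv2.imread('pics/s4.png')[140:270,180:310];b=cv2.imread('pics/d4.png')[130:260,200:330]
cv2.imwrite('pics/c6.png',cv2.resize(np.hstack([a,b]),None,fx=3,fy=3,interpolation=cv2.INTER_CUBIC))"; python3 g.py 0 -155 160 0 -155 62
```

```text
time: 7.3
position: [0.638, -0.172, 0.1903]
orientation: [1.947, 2.462, 0.002]
ft_force: [0.9, -0.9, -0.3]
grip_width: 0.0003
finger_force: 0.0
jig tip [ 1.000e-01 -1.586e+02  1.702e+02] F jig [-0.4 -0.1 -0.1] t 7.4
[0.0, -155.0, 160.0] [ 0.0036 -0.0001  0.0102]
[0.0, -155.0, 62.0] [ 0.0038 -0.0003  0.1082]
rot to align [ 0.0016  0.0018 -0.0023]
```

View pics/c6.png

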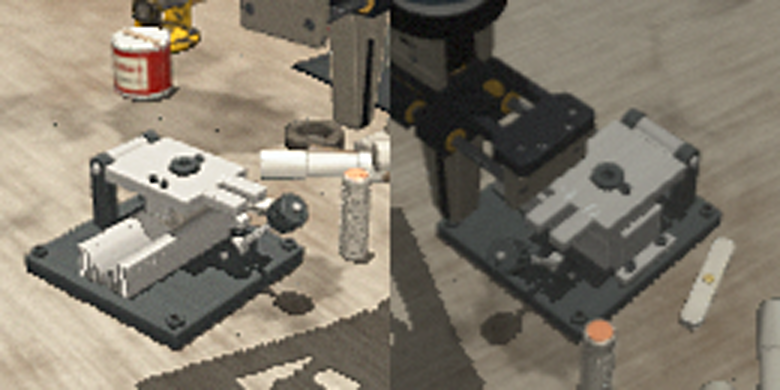

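The leaf lies flat over the sleeve, and the knob is still at scene pixel (276,211). Next I'll lower outside the knob and push it up.

```bash
python3 shift.py '[0,0.004,0,0.04,0,0,0,0,0.004,0,0.08,0,0,0,0,0.004,0,0.108,0,0,0,0,0.012,0,0.108,0,0,0,0,0.022,0,0.107,0,0,0]'; python3 g.py; python3 shift.py '[0,0.006,0,-0.003,0,0,0,0,0.012,0,-0.008,0,0,0,0,0.018,0,-0.013,0,0,0]'; python3 g.py
```

```text
time: 7.9
position: [0.6315, -0.148, 0.0818]
orientation: [-1.949, -2.463, 0.001]
ft_force: [-1.4, -4.5, 2.0]
grip_width: 0.0005
finger_force: 2.7
jig tip [-1.000e-01 -1.319e+02  6.280e+01] F jig [-2.4 -4.1  2. ] t 7.9
rot to align [-0.0009 -0.0006  0.0002]
time: 8.2
position: [0.6288, -0.1314, 0.0977]
orientation: [1.946, 2.461, 0.001]
ft_force: [-1.0, -4.2, 1.4]
grip_width: 0.0005
finger_force: 1.6
jig tip [   1.2 -115.1   78.7] F jig [-2.  -3.8  1.4] t 8.2
rot to align [0.0031 0.0024 0.0011]
```

```bash
python3 shift.py '[0,0.006,0,-0.004,0,0,0,0,0.012,0,-0.008,0,0,0,0,0.018,0,-0.011,0,0,0,0,0.024,0,-0.013,0,0,0,0,0.03,0,-0.014,0,0,0]'; python3 g.py; python3 shift.py '[0,0.002,0,0,0,0,0,0,0.004,0,0,0,0,0]'; python3 g.py
```

```text
time: 8.7
position: [0.6207, -0.1017, 0.1088]
orientation: [-1.949, -2.464, -0.0]
ft_force: [0.4, -1.2, 1.1]
grip_width: 0.0004
finger_force: 0.9
jig tip [  0.1 -84.4  89.8] F jig [ 0.1 -1.3  1.1] t 8.7
rot to align [ 0.0002 -0.0002  0.0004]
time: 8.9
position: [0.6195, -0.0981, 0.1082]
orientation: [-1.949, -2.463, 0.001]
ft_force: [0.6, -1.1, 0.9]
grip_width: 0.0002
finger_force: 0.8
jig tip [ -0.3 -80.6  89.2] F jig [ 0.3 -1.2  0.9] t 8.9
rot to align [-0.0007 -0.0003  0.0006]
```

```bash
python3 shift.py '[0,0.001,0,0,0,0,0,0,0.002,0,0,0,0,0]'; python3 g.py; python3 shift.py '[0,0.001,0,0,0,0,0,0,0.001,0,0,0,0,0]'; python3 g.py
```

```text
time: 9.1
position: [0.6193, -0.0972, 0.1083]
orientation: [1.949, 2.464, -0.002]
ft_force: [1.8, -7.1, -0.4]
grip_width: 0.0005
finger_force: 4.0
jig tip [ -0.3 -79.7  89.3] F jig [ 0.1 -7.3 -0.4] t 9.1
rot to align [-0.0005  0.001   0.0007]
time: 9.3
position: [0.6193, -0.0971, 0.1083]
orientation: [1.948, 2.463, -0.002]
ft_force: [1.3, -9.2, -1.1]
grip_width: 0.0004
finger_force: 4.5
jig tip [ -0.2 -79.6  89.3] F jig [-0.8 -9.2 -1.1] t 9.3
rot to align [-0.0002  0.0023  0.0007]
```

It's at the end stop: y -79.6 against -79 expected, with 9 N. I'll press once more, then retreat and check.

```bash
python3 shift.py '[0,0.001,0,0,0,0,0,0,0.001,0,0,0,0,0]'; python3 g.py; python3 shift.py '[0,-0.01,0,0,0,0,0,0,-0.03,0,0,0,0,0,0,-0.05,0,-0.04,0,0,0,0,-0.06,0,-0.09,0,0,0,0,-0.06,0,-0.13,0,0,0]';python3 -c "
from h import *
save('side','d5');save('scene','s5')
a=cv2.imread('pics/s5.png')[140:270,180:310];b=cv2.imread('pics/d5.png')[130:260,200:330]
cv2.imwrite('pics/c7.png',cv2.resize(np.hstack([a,b]),None,fx=3,fy=3,interpolation=cv2.INTER_CUBIC))"; python3 g.py
```

```text
time: 9.5
position: [0.6193, -0.097, 0.1084]
orientation: [1.947, 2.462, -0.003]
ft_force: [1.1, -13.0, -2.3]
grip_width: 0.0004
finger_force: 6.5
jig tip [ -0.2 -79.5  89.4] F jig [ -1.9 -12.9  -2.3] t 9.5
rot to align [-0.      0.0035  0.0009]
time: 10.0
position: [0.6331, -0.1553, 0.2405]
orientation: [1.951, 2.462, 0.0]
ft_force: [1.1, -0.8, 0.5]
grip_width: 0.0005
finger_force: 0.0
jig tip [   2.7 -139.8  226.1] F jig [0.2 0.  0.2] t 10.1
rot to align [ 0.0088  0.004  -0.0008]
```

View pics/c7.png

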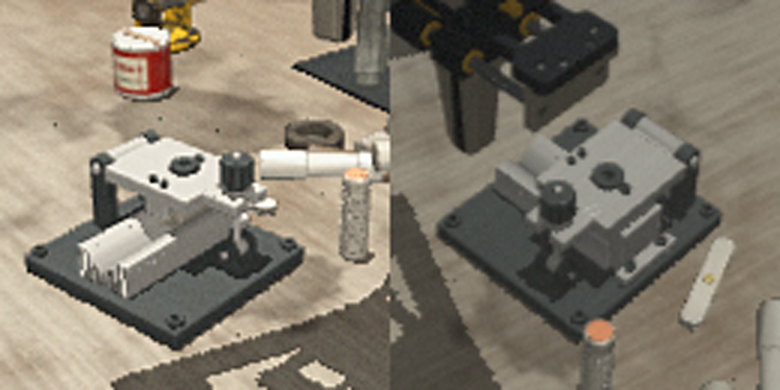

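The knob stands upright in the slot, at (237,170) in the left half and (557,202) in the right. The leaf is flat, the stud and feeler haven't moved, and the arm is clear, so I'm handing the job in.

```bash
python3 shift.py '[0,0,0,0,0,0,0,0,0,0,0,0,0,0]' >/dev/null; python3 -c "
from workcell import ctrl, vision, ticket; print(ticket.finish_job())"
```

```text
the job is handed in; nothing more can be done
None
```

The job is handed in at about 10 s of robot time: the sleeve is home against the stop, the leaf is shut flat, the swing bolt stands upright in the slot, and I never touched the stud, feeler or deburrer; no verdict came back.

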